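# Press a sole blank flush in the gluing jig with a packing piece

## Task

Lift the upright wooden packing piece out of its holder and slide it down, upright and right to the floor of the gluing jig, into the gap between the sole blank and the stops, at the one stop where that gap is wide enough for it. Then push the blank with it until the blank lies flush along the jig's fence, and finish while still gripping the packing piece and keeping the blank firmly pressed against the fence. Leave the other things on the bench where they are.

Things in the scene. Friction and masses are not known exactly. Their poses are not given: they have to be found in the camera images.
- packer_center (a point): centre of the packing piece, a plain light-wood block standing upright, 14 mm thick (its x) by 38 mm wide (its y) by 80 mm tall (its z, up), about 40 g; its lowest 6 mm are set in 2 mm all round as a lead-in. This point is half-way up, 40 mm over its foot. At the start it stands loosely in the holder. It is the same both ways round (half turn about z). Grip its upper part across the 14 mm
- holder: dark wooden block fixed to the bench, 64 (x) x 90 (y) x 35 mm high, with a slot open at the top, 17 (x) x 41 (y) mm and 25 mm deep, in which the packing piece stands on a floor 10 mm over the bench. Origin: centre of its underside on the bench; z up
- jig: wooden gluing jig fixed to the bench, an open tray: base 140 (x) x 206 (y) x 12 mm, its top the jig's floor; walls on it 24 mm high (tops 36 mm over the bench). Inside, x runs from -47.5 to +47.5 mm, y from -85 to +85 mm. The fence is the +x wall (far from the robot); three stop blocks stand along the -x wall, at y = -42, 0, +42 mm. Origin: centre of the underside on the bench; z up
- fence: fence of the jig, 12 mm thick, 170 mm long, 24 mm high. Origin: bottom middle of its inner face, on the jig's floor; its x points from the tray into the fence, square to the face, and is parallel to the jig's x
- blank: sole blank, a loose cork slab with a dark rubber patch on top, 45 (x) x 160 (y) x 22 mm (z, up), about 120 g, lying on the jig's floor between stops and fence, at first a few mm off the fence and slightly askew. Origin: centre of its underside. It lies flush when its +x face meets the fence
- stop_thin: thinnest of three aluminium stop blocks in the jig: 26 (x) x 42 (y) x 24 mm high. Origin: bottom middle of its back (-x) face, on the jig's floor; axes parallel to the jig's. Which of the three places along y it takes varies. Gap in front of it 24 mm with the blank flush, bounded to 42 mm in y by thicker neighbours or a filler block like the thickest stop. Only here does the packing piece fit
- stop_mid: middle stop block, 38 mm in x, otherwise alike: the gap in front of it is at most 12 mm, too narrow
- stop_thick: thickest stop block, 41 mm in x, otherwise alike: the gap in front of it is at most 9 mm, too narrow
- last: bystander: loose yellowish shoe last, 260 mm long, 110 mm tall. Origin: under its middle; its x points to the toe
- glue_jar: bystander: loose jar, 64 mm across, 85 mm tall. Origin: centre of its underside
- spool: bystander: loose thread spool, 38 mm across, 40 mm tall. Origin: centre of its underside
- tack_dish: bystander: loose steel dish, 70 mm across, 28 mm tall. Origin: centre of its underside
- hammer: bystander: loose hammer lying on the bench along its x, about 260 mm long, 26 mm tall
- sneaker: bystander: loose dark sneaker, 270 mm long, about 95 mm tall. Origin: under its middle; its x points to the toe
- brush: bystander: loose flat glue brush lying on the bench along its x, about 200 mm long
Things that resemble listed ones, but are neither listed nor needed, are in the scene too. Of the things shaped like the part that bears packer_center, the wooden one is meant.

How it is judged (in metres and radians):
On the way, in this order (a step that is already met when the one before it is completed fails the run):
1. the packing piece has been lifted clear of its holder, in the gripper (z of packer_center in the frame of holder above 0.08 m and contact force between the fingers and packer above 1 N), for 0.1 s.
2. the packing piece is down on the jig's floor (within 4 mm), upright, in the gap in front of the thinnest stop (z of packer_center in the frame of stop_thin below 0.044 m and y of packer_center in the frame of stop_thin between -0.006 and 0.006 m and x of packer_center in the frame of stop_thin between 0.026 and 0.052 m and angle between packer_center's own z axis and vertical below 0.12 rad), for 0.1 s.
At the end, for the whole second after the job is handed in: Still gripped, the packing piece stands upright (7 deg) within 5 mm of the jig's floor in the gap at the thinnest stop; the blank lies flat, within 1.5 mm of the fence and parallel to it (0.9 deg); packing piece on blank and blank on fence press with over 2 N (z of packer_center in the frame of stop_thin below 0.045 m and y of packer_center in the frame of stop_thin between -0.006 and 0.006 m and x of packer_center in the frame of stop_thin between 0.026 and 0.052 m and angle between packer_center's own z axis and vertical below 0.12 rad and x of blank in the frame of fence above -0.024 m and angle between the x axis of blank and the x axis of fence, either way round below 0.015 rad and angle between blank's own z axis and vertical below 0.05 rad and z of blank in the frame of fence below 0.003 m and contact force between packer and blank above 2 N and contact force between blank and fence above 2 N and contact force between the fingers and packer above 2 N); the arm keeps its last pose, push and grip.
It fails at once if a bystander (last, jar, spool, dish, hammer, brush, sneaker) is shoved more than 30 mm (distance of any of last, glue_jar, spool, tack_dish, hammer, sneaker, brush from where it was at the start of the episode above 0.03 m).
It also fails if it takes over 40 s, if anything falls off the work surface, if the arm or the gripper's body presses on something with over 40 N, if the wrist force passes 120 N, or if a joint passes its speed limit or range.

## Robot

A 6-joint arm with a two-finger parallel gripper is mounted at the origin on the work surface. World frame = base frame: x ahead of the robot, y to its left, z up, the work surface at z = 0. Lengths are in mm, angles in rad, forces in N, time in s.
With the tool pointing down it reaches from about 250 to 775 mm from the base axis. Payload 8.9 kg.
Tool frame: the origin (TCP) lies at the very end of the fingers, on their centre line; the grasp point (between the pads) lies 19 mm behind it (pinch_z is the distance from the TCP to the grasp point, in mm); z points along the fingers, y is the direction in which the jaws open and shut (so a half turn about z gives the same grasp; the last joint's range is limited). The gripper opens to 85 mm and grips with 20 to 120 N. Pads are 22 mm wide; open, the fingers measure 114 mm over their backs; the gripper's body (76 mm by 85 mm) begins 54 mm behind the grasp point. The pads swing forward as they close: fully open they stand 13 mm farther back than shut.
Start: joints at [1.036, 0.291, -0.153, 1.127, 0, 1.431], TCP at [202.406, 484.413, 231.305] pointing down, gripper open.
Joint ranges: [-2.52, 2.52], [-0.91, 1.74], [-1.3, 1.37], [-1.96, 2.02], [-1.52, 1.47], [-3.14, 3.14]. Speed limits (rad/s): [2.22, 2.22, 2.79, 3.14, 3.14, 3.14].

## Interface

Orientations are given as a unit quaternion [w, x, y, z].
In Python, from bench import * gives the robot as it stands. The module is installed in compiled form; this text tells all that it offers. Calls block until the motion is done:
- goto(position, orientation): joint-space move of the TCP to a pose.
- line_to(position, ori=None, velocity=150): straight line of the TCP; ori=None keeps the orientation; velocity is the mean speed in mm/s.
- move_joints(angles): joint-space move.
- move_gripper(opening, f_grip=None): finger opening in mm; f_grip is the grip in N (None keeps the last); returns when the fingers have stopped.
- dwell(seconds).
- solve_ik(position, orientation): joint angles nearest the present ones, or None.
- get_state(): the state.
- snapshot(name): name is "side" or "top" or "wrist"; returns a dict with "img" (480x640x3 uint8, blue, green, red), "z_map" (480x640 float32, mm along the optical axis (not along the pixel's ray), 0 where there is no reading), "camera_matrix" (3x3 intrinsics, pixels), "distortion" ([k1, k2, p1, p2, k3] as OpenCV has them; the pictures are not rectified), "R" (3x3) and "t" (3): a world point X has camera coordinates R X + t. Camera axes: x right, y down, z forward; pixel columns grow to the right and rows downward; lengths in mm; the calibration is good to about 2 mm. A picture is of the moment at which its call begins.
A pose or a line that the arm cannot do raises MotionError and nothing moves.
- finish_job(): hands the job in, once; it reports no verdict.
Trained networks look in a picture, given as the dict that the camera call returned (one of the last four; its "shot" number tells which), for a name from the list of things; names that differ only in an ending like _2 or _b are one class to them, and where a whole thing is asked for, a point or a joint stands for the part that bears it (a point fixed in the world has none). Each returns a list of dicts, best first, with "conf" (0 to 1); they miss things now and then, are a little off and sometimes report something else, mostly with a low value. They report only what shows in the picture. A call takes as long as a camera call. They do not tell look-alikes from the thing itself.
- look_for(picture, label): "xy" ([column, row] as shares, 0 to 1, of the picture: columns of its width, rows of its height, amid what is visible of it).
- outline_of(picture, label): "region" (480x640 bool, what is visible of it) and "xy" ([column, row] as shares, 0 to 1, of the picture: columns of its width, rows of its height, amid what is visible of it).
- spot_point(picture, label): "xy" ([column, row] as shares, 0 to 1, of the picture: columns of its width, rows of its height: a listed point, or the origin of a listed thing).
The state is a dict: "t": time; "q": joint angles; "joint_vel": joint speeds; "joint_torque": joint torques, N m; "eef_pos": TCP position; "ee_rot": TCP orientation; "ft_force": force on the tool from outside, world axes, zero at the start; "ft_torque": the same for the moment, N m; "grip_width": finger opening in mm.
Only numpy, scipy, OpenCV 4.12 (cv2) and the standard library are available. Lean on these libraries where they do the work, as an engineer would, in place of code of your own. Each camera call takes 0.05 s, during which the arm holds its last target. There are 200 camera calls.

## Working session

There is one attempt and no reset: what is moved stays moved. The work goes in short steps, each a Python script; the robot and the scene stay as the last script left them, time stands still between calls to the robot, and variables do not carry over. Pictures are saved under pics/ and viewed, about 8 in all and at most 12, crops included, and the job is handed in when it is done.

```bash
mkdir -p pics; python3 - <<'E'
from bench import *
import cv2,numpy as np,pickle
for n in ["top","side"]:
    s=snapshot(n); cv2.imwrite(f"pics/{n}0.png",s["img"]); pickle.dump(s,open(f"pics/{n}0.pkl","wb"))
    print(n,s["camera_matrix"],s["distortion"],s["R"],s["t"])
    for l in ["packer_center","holder","jig","blank","stop_thin","stop_mid","stop_thick","fence"]:
        print(l,[(np.round(d["xy"]*np.array([640,480])),round(d["conf"],2)) for d in spot_point(s,l)][:4])
print(get_state())
E
```

```text
top [[584.32731023   0.         319.87224725]
 [  0.         584.32731023 245.67684505]
 [  0.           0.           1.        ]] [-0.11791381  0.          0.          0.          0.        ] [[-0.00959104 -0.99982262  0.0162092 ]
 [-0.99444023  0.00783697 -0.10501054]
 [ 0.10486488 -0.01712624 -0.994339  ]] [ -50.82749411  522.73631641 1624.9554267 ]
packer_center [(array([385., 237.]), 0.65), (array([381., 268.]), 0.63), (array([346., 249.]), 0.61), (array([410., 267.]), 0.53)]
holder [(array([384., 240.]), 0.62)]
jig [(array([270., 240.]), 0.59), (array([266., 237.]), 0.17)]
blank [(array([264., 234.]), 0.82), (array([256., 258.]), 0.4)]
stop_thin [(array([284., 254.]), 0.58), (array([257., 257.]), 0.3), (array([159., 299.]), 0.21)]
stop_mid [(array([270., 257.]), 0.49)]
stop_thick [(array([257., 259.]), 0.75)]
fence [(array([266., 226.]), 0.87)]
side [[553.07992825   0.         313.2536253 ]
 [  0.         553.07992825 251.94317635]
 [  0.           0.           1.        ]] [-0.02937324  0.          0.          0.          0.        ] [[ 0.99570846 -0.09065408 -0.01861441]
 [-0
[... 543 characters left out ...]
't': 0.9, 'q': array([ 1.03567264e+00,  2.90702450e-01, -1.53426625e-01,  1.12670719e+00,
        4.64510776e-05,  1.43152157e+00]), 'joint_vel': array([-2.22185844e-04,  2.16369273e-03, -1.56077191e-04,  8.20965808e-04,
        8.36039508e-04, -3.55301892e-05]), 'joint_torque': array([-1.46200626e-03, -5.37022555e+01,  3.31635368e+01,  1.74475044e-03,
       -1.82200324e-04,  1.80494050e-05]), 'eef_pos': array([202.39701382, 484.39910856, 231.29388   ]), 'ee_rot': array([-2.85249398e-05,  1.96634745e-01,  9.80476811e-01, -1.11623717e-05]), 'ft_force': array([-0.08075458, -0.17192239, -0.87999725]), 'ft_torque': array([-0.00519671, -0.01254722, -0.00922028]), 'grip_width': 85.35714122371287}
```

```bash
python3 - <<'E'
import cv2
a=cv2.imread("pics/top0.png");cv2.imwrite("pics/c1.png",cv2.resize(a[190:310,220:430],(800,457),interpolation=cv2.INTER_CUBIC))
E
```

```text
(no output)
```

View pics/side0.png

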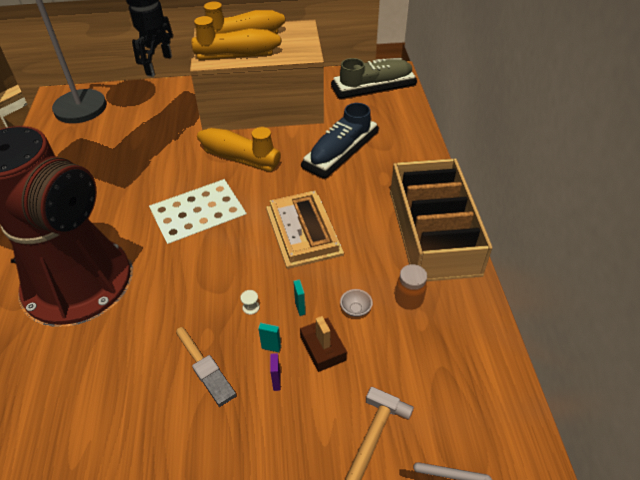

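View pics/c1.png

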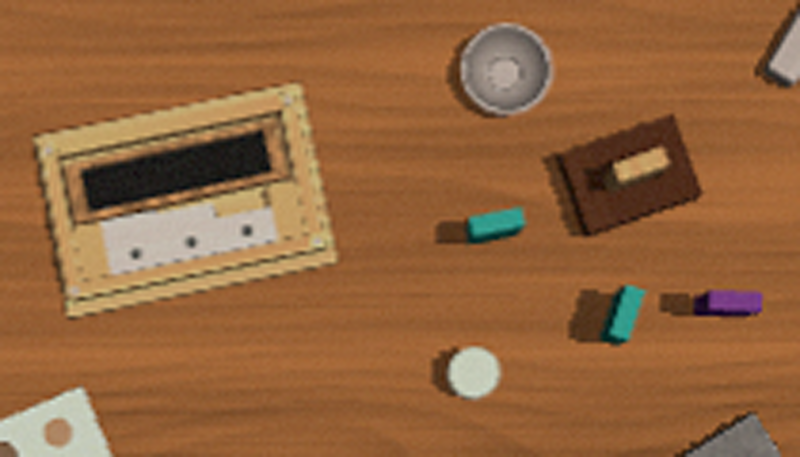

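The wooden packer stands in the dark holder (side px (323,332), top px (388,233)). Three decoys are teal at side px (300,297) and (270,336), and purple at (275,372). I choose the wooden one. The thin stop seems to be the one at the jig's -y end (crop (240,205)), where floor shows in front of it.

```bash
cat > h.py <<'E'
from bench import *
import cv2,numpy as np,pickle
from scipy.spatial.transform import Rotation as Ro
def px2w(s,uv,z):
    uv=np.array(uv,float).reshape(-1,1,2)
    n=cv2.undistortPoints(uv,s["camera_matrix"],s["distortion"])[:,0]
    d=np.c_[n,np.ones(len(n))]@s["R"]; c=-s["R"].T@s["t"]
    return c+d*((z-c[2])/d[:,2])[:,None]
def w2px(s,P):
    return cv2.projectPoints(np.array(P,float).reshape(-1,1,3),cv2.Rodrigues(s["R"])[0],s["t"],s["camera_matrix"],s["distortion"])[0][:,0]
def down(yaw): # tool z down; tool y (jaw) axis at angle yaw in world
    y=np.array([np.cos(yaw),np.sin(yaw),0]);z=np.array([0,0,-1.]);x=np.cross(y,z)
    q=Ro.from_matrix(np.c_[x,y,z]).as_quat(); return q[[3,0,1,2]]
E
python3 - <<'E'
from h import *
s=pickle.load(open("pics/top0.pkl","rb"))
f=lambda c:np.array(c)*.2625+np.array([220,190])
print("packer top",px2w(s,f([640,160]),90))
P=px2w(s,f([[617,172],[665,158]]),90);d=P[1]-P[0];print("packer dir",np.degrees(np.arctan2(d[1],d[0])),P)
H=px2w(s,f([[558,155],[674,117],[701,194],[588,235]]),35);print("holder",H,H.mean(0))
J=px2w(s,f([[36,136],[300,85],[336,260],[70,317]]),12);print("jig",J,J.mean(0))
for a,b in [(0,1),(3,2)]:
    d=J[a]-J[b];print(np.degrees(np.arctan2(d[1],d[0])),np.linalg.norm(d))
d=H[0]-H[1];print(np.degrees(np.arctan2(d[1],d[0])))
w=snapshot("wrist");R=Ro.from_quat(get_state()["ee_rot"][[1,2,3,0]]).as_matrix();c=-w["R"].T@w["t"]
print("cam in tool",R.T@(c-get_state()["eef_pos"]),R.T@w["R"].T, w["camera_matrix"],w["distortion"])
E
```

```text
packer top [[ 551.91642541 -241.26931621   90.        ]]
packer dir -74.1679182451394 [[ 543.34422284 -224.47345303   90.        ]
 [ 553.24339056 -259.38175213   90.        ]]
holder [[ 563.14532483 -187.59196223   35.        ]
 [ 591.14025143 -274.95904536   35.        ]
 [ 533.18327686 -293.76332486   35.        ]
 [ 503.26840908 -208.7900207    35.        ]] [ 547.68431555 -241.27608829   35.        ]
jig [[583.60240356 203.11899792  12.        ]
 [620.82654777   4.10441168  12.        ]
 [488.19625325 -22.06464139  12.        ]
 [447.06807218 176.79350459  12.        ]] [534.92331919  90.4880682   12.        ]
100.59431905242722 202.46590440112462
101.68525682178736 203.06671194145756
107.76695336983019
cam in tool [  81.18121601    0.29693203 -143.9198693 ] [[-1.22473209e-04 -9.49001395e-01 -3.15271846e-01]
 [ 9.99999978e-01 -1.70416032e-04  1.24501590e-04]
 [-1.71879560e-04 -3.15271823e-01  9.49001395e-01]] [[370.19080695   0.         317.61797209]
 [  0.         370.19080695 229.94545357]
 [  0.           0.           1.        ]] [0.002202 0.       0.       0.       0.      ]
```

```bash
python3 - <<'E'
from h import *
a=np.radians
for y in (11,191,17.5,197.5):
    for p in ([535,90,150],[550,-241,150]):
        print(y,p,solve_ik(p,down(a(y))))
E
```

```text
11 [535, 90, 150] [ 0.03188253  0.38229283 -0.24402999  0.94447351  0.          1.41069263]
11 [550, -241, 150] [-0.53468486  0.48604799 -0.07723026  1.00751807  0.          0.84412525]
191 [535, 90, 150] [ 0.03188253  0.38229283 -0.24402999  0.94447351  0.         -1.73090002]
191 [550, -241, 150] [-0.53468486  0.48604799 -0.07723026  1.00751807  0.         -2.29746741]
17.5 [535, 90, 150] [ 0.03188253  0.38229283 -0.24402999  0.94447351  0.          1.29724623]
17.5 [550, -241, 150] [-0.53468486  0.48604799 -0.07723026  1.00751807  0.          0.73067885]
197.5 [535, 90, 150] [ 0.03188253  0.38229283 -0.24402999  0.94447351  0.         -1.84434642]
197.5 [550, -241, 150] [-0.53468486  0.48604799 -0.07723026  1.00751807  0.         -2.41091381]
```

```bash
python3 - <<'E'
from h import *
a=np.radians
def shot(n):
    s=snapshot("wrist"); pickle.dump(s,open(f"pics/{n}.pkl","wb")); cv2.imwrite(f"pics/{n}.png",s["img"]); return s
goto([535,90,230],down(a(11))); line_to([535,90,150]); s=shot("wj")
for l in ["jig","blank","stop_thin","stop_mid","stop_thick","fence"]:
    print(l,[(np.round(d["xy"]*np.array([640,480])),round(d["conf"],2)) for d in spot_point(s,l)][:3])
goto([550,-241,230],down(a(17.5))); line_to([550,-241,190]); s=shot("wh")
for l in ["holder","packer_center"]:
    print(l,[(np.round(d["xy"]*np.array([640,480])),round(d["conf"],2)) for d in spot_point(s,l)][:3])
print(get_state()["t"])
E
```

```text
jig [(array([317., 206.]), 0.91)]
blank [(array([343., 208.]), 0.81)]
stop_thin [(array([264., 259.]), 0.84)]
stop_mid [(array([254., 211.]), 0.7)]
stop_thick [(array([251., 156.]), 0.65)]
fence [(array([376., 213.]), 0.95)]
holder [(array([316., 202.]), 0.93)]
packer_center [(array([189., 159.]), 0.92), (array([308.,  64.]), 0.92), (array([182., 250.]), 0.6)]
5.7
```

View pics/wj.png

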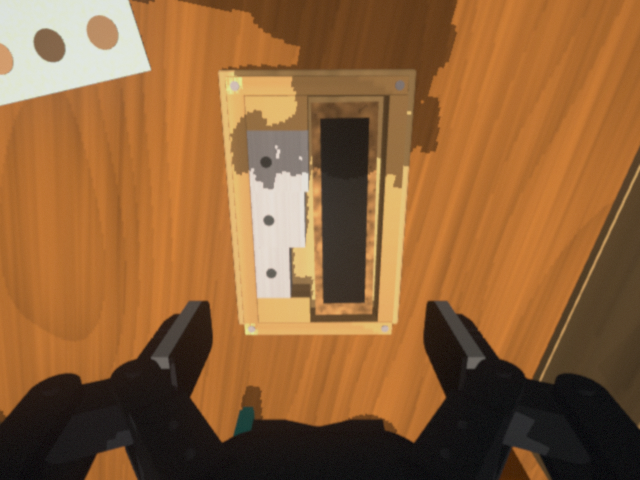

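View pics/wh.png

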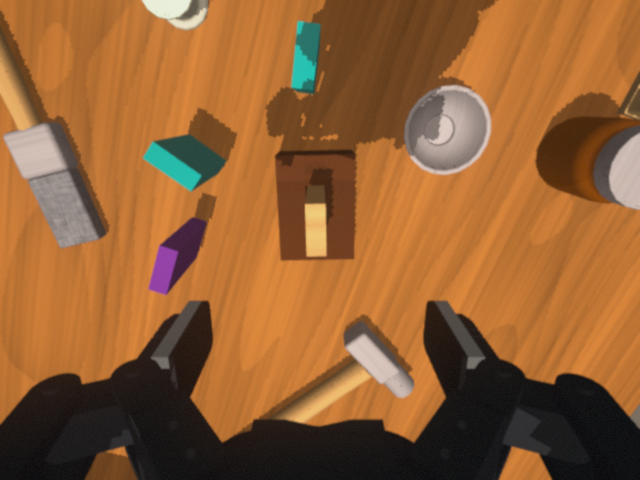

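Wrist view of the jig: the thin stop is lowest (264,270), the gap in front of it is around (301,270), and the filler block lies below at about (280,308). The wooden packer top is at (316,240). I'll rectify both on their known top planes to measure them.

```bash
cat >> h.py <<'E'
def rect(s,o,yaw,z,W,H,k):
    # columns: local x, rows: local -y ; k px/mm
    c,r=np.meshgrid((np.arange(int(W*k))+.5)/k-W/2,H/2-(np.arange(int(H*k))+.5)/k)
    C,S=np.cos(yaw),np.sin(yaw)
    P=np.stack([o[0]+C*c-S*r,o[1]+S*c+C*r,np.full(c.shape,z)],-1)
    m=w2px(s,P).reshape(c.shape+(2,)).astype(np.float32)
    return cv2.remap(s["img"],m[...,0],m[...,1],cv2.INTER_CUBIC)
def grid(im,W,H,k,st=10):
    for v in range(-int(W//2//st)*st,int(W/2)+1,st): x=int((v+W/2)*k);cv2.line(im,(x,0),(x,8 if v else 20),(0,0,255),1)
    for v in range(-int(H//2//st)*st,int(H/2)+1,st): y=int((H/2-v)*k);cv2.line(im,(0,y),(8 if v else 20,y),(0,0,255),1)
    return im
E
python3 - <<'E'
from h import *
a=np.radians
j=pickle.load(open("pics/wj.pkl","rb"));h=pickle.load(open("pics/wh.pkl","rb"))
A=grid(rect(j,[535,90],a(11.1),36,150,220,2.7),150,220,2.7)
B=grid(rect(h,[548,-241],a(17.5),35,100,110,2.7),100,110,2.7)
C=grid(rect(h,[548,-241],a(17.5),90,50,54,5.4),50,54,5.4)
D=np.zeros((594,800,3),np.uint8)
for im,x,y in ((A,0,0),(B,420,0),(C,420,300)): D[y:y+im.shape[0],x:x+im.shape[1]]=im
cv2.imwrite("pics/r1.png",D)
print(px2w(h,[[316,240]],90),px2w(j,[[317,206]],0), [get_state()[k] for k in ("eef_pos",)])
E
```

```text
[[ 551.00116944 -246.92554843   90.        ]] [[534.24081111  94.44282651   0.        ]] [array([ 550.70605529, -241.00182104,  191.15914548])]
```

View pics/r1.png

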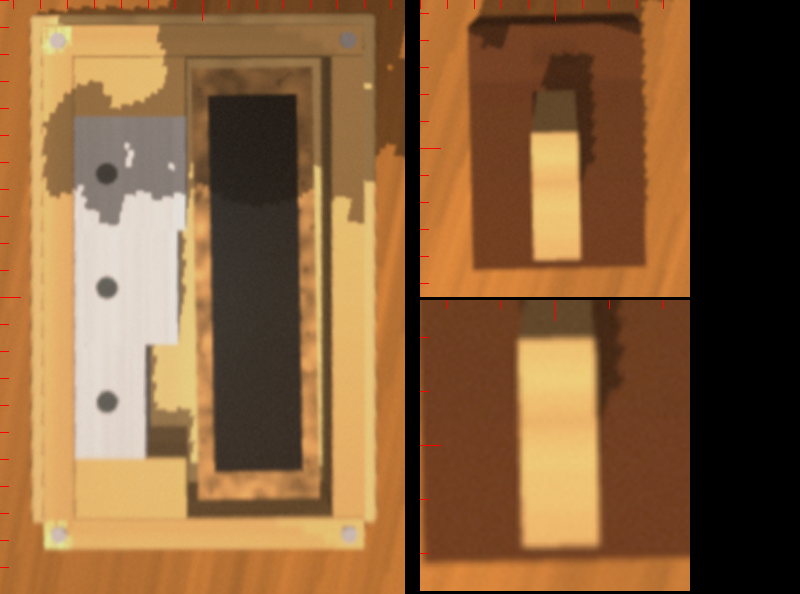

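```bash
python3 - <<'E'
from h import *
a=np.radians
dwell(.3); print(get_state()["eef_pos"])
move_gripper(55,80)
q=down(a(18.6))
line_to([548.5,-240.3,120],q,200); dwell(.2);print(get_state()["eef_pos"])
line_to([548.5,-240.3,46],q,80); dwell(.2);print(get_state()["eef_pos"],get_state()["ft_force"])
move_gripper(5); dwell(.2); s=get_state();print(s["eef_pos"],s["grip_width"],s["ft_force"],s["t"])
E
```

```text
[ 550.12181759 -241.07888683  190.29994098]
[ 549.46014945 -240.84460276  121.55508596]
[ 548.79841584 -240.46934338   46.48253734] [ 0.27343681 -0.42235474 -0.30537274]
[ 548.67029439 -240.38710814   46.21537657] 13.147201726441141 [-0.87268545  0.2461426   4.75683741] 9.0333
```

```bash
cat >> h.py <<'E'
YJ=np.radians(11.1); J0=np.array([534.55,93.4])
def jw(x,y): return J0+[x*np.cos(YJ)-y*np.sin(YJ),x*np.sin(YJ)+y*np.cos(YJ)]
def wj(p): d=np.array(p[:2])-J0; return np.array([d[0]*np.cos(YJ)+d[1]*np.sin(YJ),-d[0]*np.sin(YJ)+d[1]*np.cos(YJ)])
E
python3 - <<'E'
from h import *
line_to([548.7,-240.4,140],None,100); dwell(.15);s=get_state();print(s["eef_pos"],s["grip_width"],s["ft_force"])
p=jw(-12,-42); goto([*p,130],down(YJ)); dwell(.5); s=get_state();print(s["eef_pos"],wj(s["eef_pos"]),s["grip_width"],s["ft_force"],s["t"])
w=snapshot("wrist"); pickle.dump(w,open("pics/wg.pkl","wb")); cv2.imwrite("pics/wg.png",w["img"])
E
```

```text
[ 548.30023024 -240.18232612  139.29168065] 13.030179049402127 [-0.89175752 -0.85954754 -0.50884411]
[530.88417838  49.69216947 129.97016937] [-12.01196135 -42.18442227] 13.030474569618185 [ 0.4166865   0.63393761 -0.94439609] 11.8917
```

View pics/wg.png

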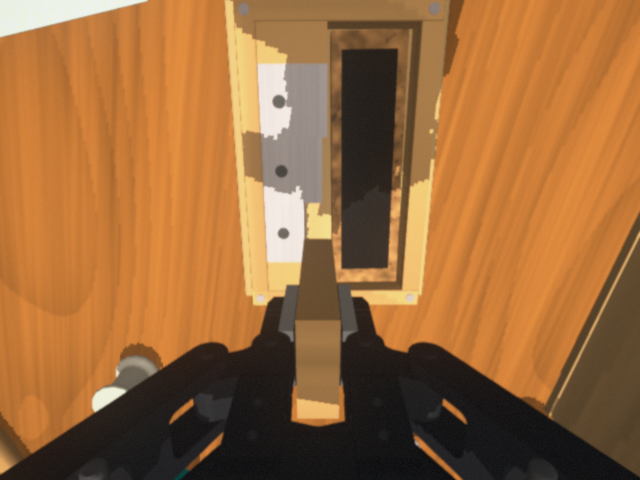

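```bash
python3 - <<'E'
from h import *
w=pickle.load(open("pics/wg.pkl","rb"))
t=np.array([-12.0,-42.18])
for z in (94,100,174):
  for y in (19,-19):
    d=2 if z==94 else 0
    print(z,y,w2px(w,[[*jw(t[0]+sx*(7-d),t[1]+y-np.sign(y)*d),z] for sx in(-1,1)]).round(1).tolist())
A=rect(w,J0,YJ,36,150,220,2.7);g=cv2.resize(w["img"][215:440,270:370],None,fx=2.6,fy=2.6,interpolation=cv2.INTER_CUBIC)
D=np.zeros((594,700,3),np.uint8);D[:,:405]=grid(A,150,220,2.7);D[:585,420:680]=g;cv2.imwrite("pics/r2.png",D)
E
```

```text
94 19 [[307.9, 238.4], [327.3, 238.4]]
94 -19 [[308.4, 297.2], [326.8, 297.1]]
100 19 [[303.5, 238.6], [331.6, 238.6]]
100 -19 [[304.4, 306.0], [330.8, 306.0]]
174 19 [[295.0, 319.4], [340.3, 319.4]]
174 -19 [[297.2, 416.7], [338.2, 416.6]]
```

View pics/r2.png

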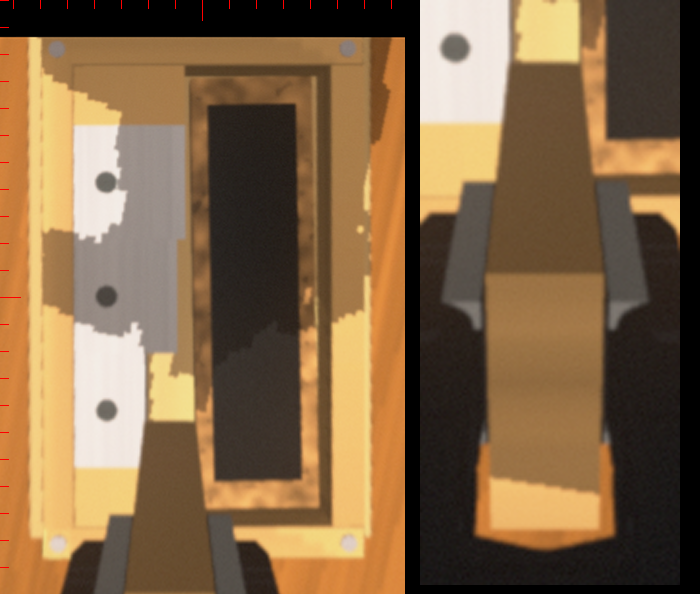

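```bash
python3 - <<'E'
from h import *
p=jw(-12.0,-41.9)
f0=get_state()["ft_force"]
for z,v in [(90,80),(73,50),(68,30),(62,30),(56,30),(52,25),(50,20)]:
    line_to([*p,z],down(YJ),v); dwell(.15); s=get_state(); f=s["ft_force"]-f0
    print(z,s["eef_pos"].round(2),wj(s["eef_pos"]).round(2),f.round(2),round(s["grip_width"],2),round(s["t"],2))
    if np.linalg.norm(f)>12: print("stop");break
E
```

```text
90 [531.31  49.95  90.56] [-11.55 -42.01] [-0.76 -1.39 -0.61] 13.32 12.74
73 [531.03  49.95  73.17] [-11.82 -41.96] [ 0.25 -0.69 -0.42] 12.66 13.38
68 [530.86  49.97  68.04] [-11.98 -41.91] [-0.23 -0.87 -0.04] 13.18 13.85
62 [530.88  49.96  62.03] [-11.96 -41.92] [-0.15 -1.15 -0.7 ] 13.18 14.35
56 [530.89  49.98  56.04] [-11.95 -41.9 ] [ 0.83 -0.61 -0.75] 12.89 14.85
52 [530.9   49.98  52.02] [-11.94 -41.91] [ 0.43 -1.7   0.04] 12.69 15.31
50 [530.83  49.97  50.01] [-12.01 -41.9 ] [ 0.28 -1.05  0.29] 13.02 15.71
```

```bash
python3 - <<'E'
from h import *
f0=get_state()["ft_force"]
line_to([*jw(-12,-41.9),48.6],down(YJ),20); dwell(.2); s=get_state();print(s["eef_pos"],s["ft_force"]-f0)
ex=np.array([np.cos(YJ),np.sin(YJ)])
for x in [-10,-8,-7,-6,-5.5,-5,-4.5,-4,-3.5,-3,-2.5,-2]:
    line_to([*jw(x,-41.9),48.6],down(YJ),15); dwell(.15); s=get_state(); f=s["ft_force"]-f0
    print(x,s["eef_pos"][2].round(2),wj(s["eef_pos"]).round(2),"fx",(f[:2]@ex).round(2),f.round(2),s["ft_torque"].round(2),round(s["grip_width"],2),round(s["t"],2))
    if -(f[:2]@ex)>18: break
w=snapshot("wrist"); pickle.dump(w,open("pics/wf.pkl","wb"))
t=snapshot("top"); pickle.dump(t,open("pics/tf.pkl","wb"))
A=rect(w,J0,YJ,36,150,220,2.7);g=cv2.resize(t["img"][205:280,225:320],None,fx=4,fy=4,interpolation=cv2.INTER_CUBIC)
D=np.zeros((594,800,3),np.uint8);D[:,:405]=grid(A,150,220,2.7);D[:300,415:795]=g;cv2.imwrite("pics/r3.png",D)
E
```

```text
[530.84164661  49.9678243   48.59246703] [-0.6914176   0.57432655 -0.10214339]
-10 48.59 [-10.02 -41.9 ] fx -0.25 [-0.3   0.25 -0.74] [-0.01  0.06  0.03] 13.01 16.59
-8 48.6 [ -7.98 -41.87] fx 0.11 [ 0.11 -0.02 -0.01] [-0.02  0.05 -0.03] 13.02 17.02
-7 48.62 [ -6.95 -41.9 ] fx -0.43 [-0.69  1.26  0.12] [-0.01 -0.    0.01] 13.07 17.43
-6 48.59 [ -6.01 -41.86] fx -0.62 [-0.7   0.37  0.28] [-0.03  0.13  0.  ] 12.99 17.82
-5.5 48.53 [ -5.82 -41.8 ] fx -2.15 [-2.13 -0.31  0.67] [0.06 0.64 0.06] 13.0 18.23
-5 48.66 [ -4.72 -41.97] fx -1.53 [-1.73  0.87 -1.  ] [0.05 0.12 0.03] 12.96 18.62
-4.5 48.61 [ -4.52 -41.9 ] fx -1.71 [-1.76  0.09  0.41] [ 0.06  0.42 -0.01] 13.05 19.02
-4 48.51 [ -4.23 -41.78] fx -3.37 [-3.53  0.48  1.34] [0.11 0.78 0.07] 12.75 19.43
-3.5 48.47 [ -4.14 -41.84] fx -4.68 [-4.92  0.78  3.54] [0.1  1.2  0.07] 13.35 19.82
-3 48.37 [ -4.09 -41.8 ] fx -6.76 [-6.68 -1.07  3.23] [-0.11  1.48  0.03] 13.08 20.23
-2.5 48.3 [ -4.05 -41.84] fx -8.26 [-8.15 -1.38  3.98] [-0.12  1.82  0.09] 13.4 20.62
-2 48.21 [ -4.02 -41.85] fx -9.58 [-9.43 -1.69  6.15] [-0.32  2.1   0.1 ] 12.84 21.02
```

View pics/r3.png

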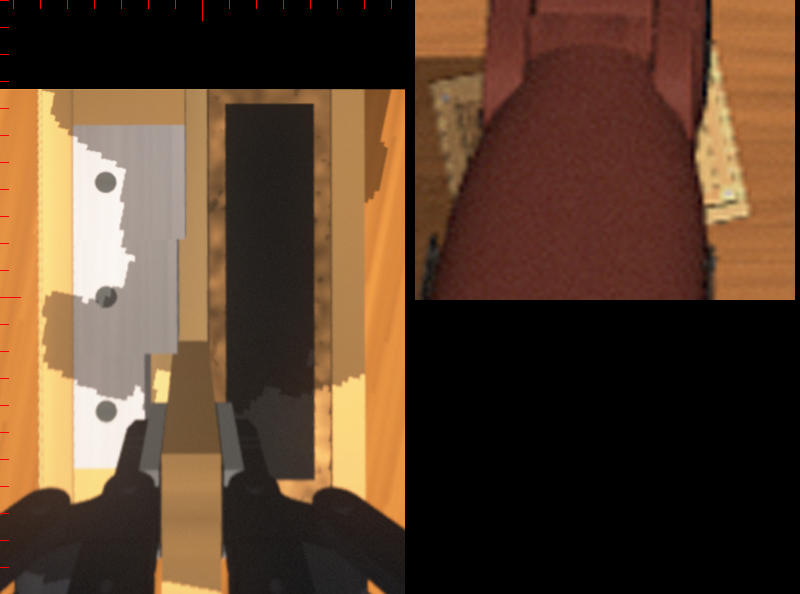

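The blank's +x edge (col ~330) lies along the fence over its visible length. The packer is in the gap at the thin stop and pushing with about 10 N. Next I'll check that this holds over a second, then hand in.

```bash
python3 - <<'E'
from h import *
for i in range(3):
    dwell(.4); s=get_state(); print(s["eef_pos"].round(2),wj(s["eef_pos"]).round(2),s["ft_force"].round(2),round(s["grip_width"],2),s["t"])
finish_job()
E
```

```text
[538.66  51.57  48.22] [ -4.02 -41.84] [-9.07 -2.3   5.41] 12.9 21.525
[538.67  51.59  48.22] [ -4.01 -41.82] [-8.86 -1.12  4.77] 12.75 21.925
[538.65  51.59  48.21] [ -4.03 -41.82] [-8.22 -1.64  4.74] 13.08 22.325
the job is handed in; nothing more can be done
```

I lifted the wooden packing piece out of its holder and slid it down to the jig's floor in front of the thinnest stop (the -y place). I then pushed the blank against the fence and handed in at about 22 s, still gripping and pushing. No verdict was reported.

- **Push:** it held at 8–9 N over the last 1.2 s, with the arm position steady. It fell from 9.1 to 8.2 N over that time, which may just be sensor noise.
- **Packing piece:** from the arm's position, it ended about 43.5 mm from the back of the thin stop. It was within 0.3 mm of the stop's middle and its foot was about on the jig's floor.
- **Blank:** the last wrist picture shows its +x edge along the fence and parallel to it. The gripper hid its -y end, and the arm blocked the top camera, so that end was not seen directly.
- **Grip width:** the gripper read about 13 mm on the 14 mm piece throughout, which I took as sensor offset. I did not measure the piece's lean directly after the push.
- **Other things on the bench:** I saw no sign of contact with them, but took no final picture of them.

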